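# Catch the falling lid of the splint box and lower it shut

### The arm

A 7-joint arm with a two-finger parallel gripper is mounted at the origin on the work surface. World frame = base frame: x ahead of the robot, y to its left, z up, the work surface at z = 0. Lengths are in m, angles in rad, forces in N, time in s.
With the tool pointing down it reaches from about 0.425 to 0.925 m from the base axis. Payload 6.8 kg.
Tool frame: the origin (TCP) lies on the front face of the gripper's body, between the roots of the fingers; the fingertips stand 73 mm ahead of it and the grasp point (between the pads) lies 54 mm ahead of it (env.nose_length is the distance from the TCP to the fingertips, in m); z points along the fingers, y is the direction in which the jaws open and shut (so a half turn about z gives the same grasp; the last joint's range is limited). The gripper opens to 85 mm and grips with 20 to 120 N. Pads are 22 mm wide; open, the fingers measure 114 mm over their backs; the gripper's body (76 mm by 85 mm) begins 54 mm behind the grasp point. The pads swing forward as they close: fully open they stand 13 mm farther back than shut.
Start: joints at [1.141, 0.477, 0.022, 1.555, -0.011, 1.109, -0.083], TCP at [0.213, -0.64, 0.304] pointing down, gripper open.
Joint ranges: [-2.96, 2.96], [-0.34, 2.1], [-1.41, 1.46], [0.24, 2.44], [-1.37, 4.51], [0.17, 1.92], [-2.96, 2.96]. Speed limits (rad/s): [2.39, 2.39, 3.14, 3.14, 3.14, 3.14, 3.14].

### API

Orientations are given as a unit quaternion [w, x, y, z].
In Python, from cell import env, kin, camera, calibration, job gives the robot as it stands. The module is installed in compiled form; this text tells all that it offers. Calls block until the motion is done:
- env.reach(position, orientation): joint-space move of the TCP to a pose.
- env.movel(position, velocity=0.15, rot=None, stop_force=None): straight line of the TCP; rot=None keeps the orientation; velocity is the mean speed in m/s. With stop_force (N) it stops when the force on the tool has changed by that much, and returns True; else False.
- env.goto_joints(angles): joint-space move.
- env.grip(opening, f_grip=None): finger opening in m; f_grip is the grip in N (None keeps the last); returns when the fingers have stopped.
- env.dwell(seconds).
- kin.inverse_kinematics(position, orientation): joint angles nearest the present ones, or None.
- env.get_state(): the state.
- camera(name): name is "side" or "top"; returns (picture, depth): 420x560x3 uint8, blue, green, red; 420x560 float32, m along the optical axis (not along the pixel's ray), 0 where there is no reading.
- calibration(name): a dict with "fx", "fy", "cx", "cy" (pixels), "rvec" (rotation vector, rad) and "tvec" (3), from world to camera coordinates, as OpenCV has them. Camera axes: x right, y down, z forward; pixel columns grow to the right and rows downward; lengths in m; the calibration is good to about 2 mm. A picture is of the moment at which its call begins. calibration takes no time and is no camera call.
A pose or a line that the arm cannot do raises env.PlanningError and nothing moves.
- job.job_done(): hands the job in, once; it reports no verdict.
The state is a dict: "time": time; "qpos": joint angles; "joint_velocities": joint speeds; "joint_torque": joint torques, N m; "tcp_pos": TCP position; "orientation": TCP orientation; "force": force on the tool from outside, world axes, zero at the start; "torque": the same for the moment, N m; "opening": finger opening in m.
Only numpy, scipy, OpenCV 4.12 (cv2) and the standard library are available. Lean on these libraries where they do the work, as an engineer would, in place of code of your own. Each camera call takes 0.05 s, during which the arm holds its last target.

### The job

The splint box stands open, its lid leaning back past upright. With a fingertip tip the lid forward past upright and let go so that it falls towards shut by itself, catch it from below on a finger while it is still clearly open, and lower it slowly on the finger until it is fully shut without letting it drop. Only touch the lid, never pinch it between the fingers; leave the dish, the dynamometer, the ring splint and the peg where they are, and finish clear of everything.

Things in the scene. Friction and masses are not known exactly. Their poses are not given: they have to be found in the camera images.
- tinbox: Open tin supply box fixed to the counter: 120 mm deep (its x), 180 mm wide (its y), 87 mm high, walls 4 mm. Origin at the centre of its underside; its -x side is the front, turned roughly to the robot's right (-y). The lid hinges on its back (+x) wall. The hook and eye of the latch are only decoration.
- lid (a joint): Lid angle in rad: 0 shut and level, 1.57 upright, 1.85 leaning back on its stop, where it starts. Lid 0.36 kg, 6 mm thick (3 mm either side of the hinge plane), 184 mm wide, green outside, grey beneath. The hinge drag grows with speed, so it falls slowly: let go 0.1 rad past upright it reaches 0.6 rad in 3 to 5 s, and near shut it falls at 0.5 to 0.7 rad/s from however low. About 2 N at the front edge carries it. No catch to press home.
- lid_hinge (a point): Middle of the hinge line, 60 mm behind the box centre (box +x) and 90 mm above the counter. The hinge line runs along the box's y.
- lid_edge (a point): Middle of the lid's front edge, on the axis of a round rolled hem of radius 3 mm, 155 mm from the hinge line. With the lid shut it is 95 mm in front of the box centre, 90 mm above the counter, so the tongue that bears it, 100 mm wide, stands out 35 mm past the box's front wall with free space beneath.
- dish: Loose white enamel kidney dish with a blue rim, about 180 x 85 mm, 36 mm high; origin under its middle. Beside the box; leave it alone.
- dynamometer: Loose blue hand dynamometer lying flat, 130 x 76 mm, 38 mm high; origin under its middle. Beside the box; leave it alone.
- ring_splint: Loose silver ring splint, 26 mm across, 12 mm high; origin at the centre of its underside. Leave it alone.
- peg: Loose varnished dowel peg standing upright, 22 mm across, 60 mm high; origin at the centre of its underside. Leave it alone.
Things that resemble listed ones, but are neither listed nor needed, are in the scene too. Of the things that look like the tinbox, the largest one is meant.

How it is judged:
By the outcome, as a careful person would: the job done as asked, in the order asked, and still so for the second after the job is handed in, with the robot touching nothing.
It also fails if it takes over 58 s, if anything falls off the work surface, if the arm or the gripper's body presses on something with over 40 N, if the wrist force passes 120 N, or if a joint passes its speed limit or range.

## Working session

There is one attempt and no reset: what is moved stays moved. The work goes in short steps, each a Python script; the robot and the scene stay as the last script left them, time stands still between calls to the robot, and variables do not carry over. Pictures are saved under pics/ and viewed, and the job is handed in when it is done.

```bash
mkdir -p pics; ls; python3 - <<'E'
from cell import env,kin,camera,calibration,job
import cv2,numpy as np
for n in("side","top"):
    p,d=camera(n); cv2.imwrite(f"pics/{n}0.png",p); np.save(f"{n}0.npy",d)
    c=calibration(n); print(n,c)
s=env.get_state(); print(s,env.nose_length)
E
```

```text
pics
side {'fx': 393.8864776597697, 'fy': 393.8864776597697, 'cx': 275.35000801553986, 'cy': 208.8336489559389, 'rvec': array([ 2.27804268, -0.33899349,  0.17099971]), 'tvec': array([-0.492557  ,  0.20159856,  0.72616714])}
top {'fx': 483.57016525387024, 'fy': 483.57016525387024, 'cx': 274.1307989288573, 'cy': 201.12016164873054, 'rvec': array([ 2.15477872, -2.16971656,  0.11977863]), 'tvec': array([0.07294485, 0.55718597, 1.22655068])}
{'time': 0.1, 'qpos': array([ 1.14085472,  0.47773654,  0.02236652,  1.55633126, -0.01150385,
        1.1093197 , -0.08310547]), 'joint_velocities': array([-0.00066096, -0.00127846,  0.00180246, -0.00055849, -0.0005821 ,
        0.00055363, -0.00129509]), 'joint_torque': array([ 4.81543088e-03, -5.97754562e+01,  1.61272198e+00, -2.81952578e+01,
        1.25323894e-02,  5.00145456e-03,  3.83899726e-05]), 'tcp_pos': array([ 0.21336801, -0.63995754,  0.30301951]), 'orientation': array([-8.09573582e-04,  9.87080475e-01,  1.60223102e-01, -1.96873115e-04]), 'force': array([ 0.04992994, -0.23764036,  0.53296529]), 'torque': array([-1.46261925e-02, -8.09176905e-05,  4.77874654e-02]), 'opening': 0.08540142015245865} 0.0726
```

View pics/side0.png

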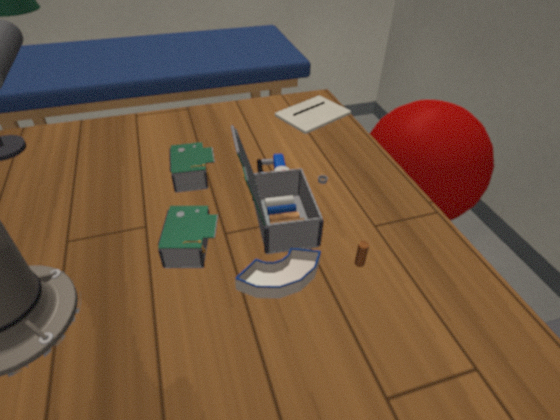

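View pics/top0.png

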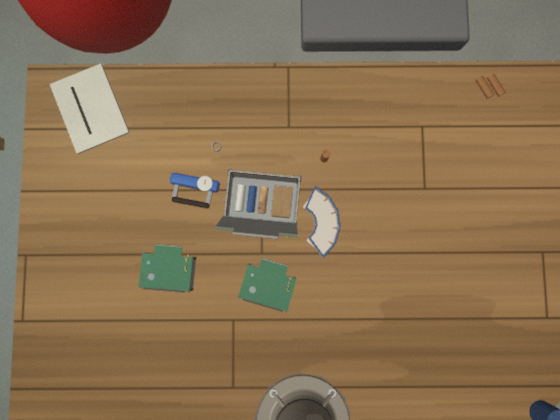

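```bash
cat >h.py <<'E'
import cv2,numpy as np
from cell import env,kin,camera,calibration,job
def cal(n):
    c=calibration(n);K=np.array([[c['fx'],0,c['cx']],[0,c['fy'],c['cy']],[0,0,1]]);R=cv2.Rodrigues(c['rvec'])[0];return K,R,c['tvec'].reshape(3)
def proj(n,P):
    K,R,t=cal(n);q=(np.atleast_2d(P)@R.T+t)@K.T;return q[:,:2]/q[:,2:]
def plane(n,uv,z):
    K,R,t=cal(n);uv=np.atleast_2d(uv);d=np.c_[uv,np.ones(len(uv))]@np.linalg.inv(K).T@R;o=-R.T@t
    return o+d*((z-o[2])/d[:,2])[:,None]
def cloud(n,D):
    K,R,t=cal(n);v,u=np.mgrid[:D.shape[0],:D.shape[1]]
    c=np.stack([(u-K[0,2])/K[0,0]*D,(v-K[1,2])/K[1,1]*D,D],-1)
    return (c-t)@R
E
python3 - <<'E'
from h import *
np.set_printoptions(precision=3,suppress=True)
for n in("side","top"):
    print(n,proj(n,[[0,0,0],[.3,0,0],[0.5,0,0],[.5,-.3,0],[.213,-.64,.304],[.213,-.64,.3]]))
    K,R,t=cal(n);print('cam',-R.T@t)
D=np.load('top0.npy');C=cloud('top',D)
for u,v in[(230,172),(299,176),(298,222),(264,180),(218,225),(297,234),(324,155),(216,146),(260,285),(165,270),(258,228)]:print(u,v,C[v,u])
E
```

```text
side [[   8.178  318.184]
 [ 173.274  280.808]
 [ 268.25   259.306]
 [ 321.708  396.315]
 [ -40.748 1348.382]
 [ -33.984 1333.092]]
cam [ 0.341 -0.534  0.64 ]
top [[302.889 420.792]
 [301.34  300.533]
 [300.352 223.88 ]
 [413.491 223.096]
 [636.916 357.74 ]
 [635.405 357.315]]
cam [0.416 0.067 1.282]
230 172 [0.626 0.179 0.082]
299 176 [0.616 0.006 0.078]
298 222 [0.505 0.006 0.002]
264 180 [0.618 0.096 0.002]
218 225 [0.486 0.196 0.194]
297 234 [0.464 0.018 0.204]
324 155 [ 0.673 -0.06   0.06 ]
216 146 [0.712 0.225 0.002]
260 285 [0.344 0.106 0.064]
165 270 [0.383 0.342 0.067]
258 228 [0.479 0.106 0.184]
```

```bash
python3 - <<'E'
from h import *
np.set_printoptions(precision=4,suppress=True)
for n in("top","side"):
    C=cloud(n,np.load(n+'0.npy')); X=C.reshape(-1,3)
    m=(X[:,0]>.42)&(X[:,0]<.68)&(X[:,1]>-.03)&(X[:,1]<.23)
    r=X[m&(X[:,2]>.075)&(X[:,2]<.1)&(X[:,0]>.5)]
    if len(r)>5: print(n,'rim',len(r),cv2.minAreaRect((r[:,:2]*1000).astype(np.float32)),r[:,2].max(), cv2.boxPoints(cv2.minAreaRect((r[:,:2]*1000).astype(np.float32))))
    l=X[m&(X[:,2]>.11)]
    l=l[l[:,0]<.53]
    if len(l)>20:
        c=l.mean(0);U,S,V=np.linalg.svd(l-c,full_matrices=False)
        nrm=V[2]*np.sign(V[2][0]); print(n,'lid',len(l),c,nrm,'ang from vert',np.arcsin(nrm[2]),'yaw',np.arctan2(nrm[1],nrm[0]),l.min(0),l.max(0),S)
        t=l[l[:,2]>.215];print('tongue',t.mean(0),t.min(0),t.max(0))
        res=(l-c)@nrm;print(np.percentile(res,[2,50,98]))
for tilt in (0,20,30,40,45,50,60):
  for jaw in('y','xz'):
    a=np.radians(tilt); z=np.array([-np.sin(a),0,-np.cos(a)])
    for sgn in(1,-1):
      y=np.array([0,sgn,0.]) if jaw=='y' else sgn*np.array([np.cos(a),0,-np.sin(a)])
      from scipy.spatial.transform import Rotation as Ro
      M=np.c_[np.cross(y,z),y,z]; q=Ro.from_matrix(M).as_quat()[[3,0,1,2]]
      o=[]
      for tip in([.64,.09,.07],[.45,.09,.22]):
        o.append(kin.inverse_kinematics(np.array(tip)-.0726*z,q))
      print(tilt,jaw,sgn,*o)
E
```

```text
top rim 401 ((562.977294921875, 98.1979751586914), (185.02651977539062, 121.7942886352539), 84.7137451171875) 0.09912770465904405 [[493.8158  11.6887]
 [615.092    0.4676]
 [632.1388 184.7072]
 [510.8625 195.9283]]
top lid 1140 [0.4789 0.1073 0.1824] [ 0.9521 -0.1022  0.2881] ang from vert 0.292190302973043 yaw -0.10693960551205263 [0.4541 0.0145 0.11  ] [0.5083 0.1988 0.2446] [1.7028 1.3736 0.0462]
tongue [0.4635 0.1093 0.2342] [0.4541 0.0608 0.2156] [0.4755 0.1584 0.2446]
[-0.0041  0.0003  0.0018]
side rim 776 ((568.24560546875, 97.4469223022461), (185.3435516357422, 121.41193389892578), 84.28119659423828) 0.09972653454153545 [[498.6074  11.2855]
 [619.415   -0.8127]
 [637.8839 183.6083]
 [517.0762 195.7066]]
side lid 701 [0.479  0.0788 0.186 ] [ 0.9495 -0.1193  0.2903] ang from vert 0.29453106232213266 yaw -0.125042572334667 [0.4574 0.0133 0.1108] [0.5126 0.1995 0.2438] [1.4117 1.0717 0.0478]
tongue [0.4662 0.0965 0.235 ] [0.4574 0.0578 0.2153] [0.4795 0.1589 0.2438]
[-0.0043  0.0004  0.0024]
0 y 1 [ 0.3134  0.7523 -0.7991  1.708   0.6398  0.9619  0.838 ] [ 0.6165  0.2947 -1.0893 
[... 2466 characters left out ...]
69 -0.839   1.5305  0.1303  1.8131  0.9584]
50 y -1 [-0.1117  1.1225 -0.133   0.9836 -0.0544  1.8958 -1.7891] [-0.0157  0.671  -0.3005  1.5567 -0.0723  1.7738 -1.8904]
50 xz 1 [-0.0236  1.1401 -0.3378  0.9724  0.0748  1.9094 -0.3165] [ 0.1007  0.7009 -0.481   1.5471 -0.0097  1.7801 -0.4108]
50 xz -1 [-0.004   1.1464 -0.3851  0.9699  0.1051  1.9143  2.8026] [ 0.4685  0.9863 -1.194   1.5191  0.2936  1.8867  2.2861]
60 y 1 None [ 0.0367  0.7844 -0.3849  1.4823 -0.0722  1.9141  1.1928]
60 y -1 None [-0.0571  0.7641 -0.2344  1.4905 -0.1199  1.9127 -1.8662]
60 xz 1 None [ 0.0175  0.7794 -0.3537  1.484  -0.0823  1.9135 -0.3607]
60 xz -1 None [ 0.0367  0.7844 -0.3849  1.4823 -0.0722  1.9141  2.7636]
```

```bash
cat >>h.py <<'E'
from scipy.spatial.transform import Rotation as Ro
YAW=-0.10
f=np.array([np.cos(YAW),np.sin(YAW),0]);k=np.array([0,0,1.])
H=np.array([.5655,.0978,0])-.06*f     # hinge on counter level
A=np.pi/4
d=np.array([np.cos(A),np.sin(A)]);nu=np.array([-np.sin(A),np.cos(A)])
tz=-(d[0]*f+d[1]*k);ty=-(nu[0]*f+nu[1]*k)
Q=Ro.from_matrix(np.c_[np.cross(ty,tz),ty,tz]).as_quat()[[3,0,1,2]]
def W(T): return H+T[0]*f+T[1]*k-.0726*tz
def hem(th): return np.array([.155*np.cos(th),.09+.155*np.sin(th)])
HT=.0145
def above(th,ov=.02): return hem(th)-ov*d+(HT+.003)*nu   # finger hooked over hem
def below(th,ov=.02): return hem(th)-ov*d-(HT+.003)*nu
def st(m=''):
    s=env.get_state();P=np.array(s['tcp_pos'])+.0726*tz-H
    print(m,'t%.2f'%s['time'],'T',np.round([P@f,P@k,P@np.cross(k,f)],4),'F',np.round(s['force'],2),'op',round(s['opening'],4))
def shot(n,name):
    p,D=camera(n);cv2.imwrite(f'pics/{name}.png',p);return p,D
def lidang(D,n='top',lo=.1):
    X=cloud(n,D).reshape(-1,3);r=X-H;s=r@f;w=r@np.cross(k,f);h=X[:,2]
    m=(np.abs(w)<.09)&(h>.1)&(s>-.08)&(s<.17)&(D.reshape(-1)>0)
    return s[m],h[m],w[m]
E
python3 - <<'E'
from h import *
st();env.movel(np.array([.213,-.64,.42]),velocity=.3);st('up')
env.grip(0.0,20);st('closed')
env.reach(W(above(1.85)+np.array([-.03,.13])),Q);st('over')
env.movel(W(above(1.85)+.025*nu+np.array([-.005,0])),velocity=.25);st('behind')
shot('top','t1');shot('side','s1')
E
```

```text
t0.10 T [-0.2681  0.2517 -0.7692] F [ 0.05 -0.24  0.53] op 0.0854
up t0.63 T [-0.2685  0.3694 -0.7693] F [ 0.14  0.78 -0.91] op 0.0857
closed t1.40 T [-0.2684  0.3687 -0.7693] F [0.53 0.43 1.05] op -0.0003
over t4.15 T [-0.0987  0.3671 -0.0009] F [-0.01  0.2  -0.21] op -0.0002
behind t4.75 T [-9.160e-02  2.558e-01  1.000e-04] F [-0.13 -0.54  0.92] op -0.0001
```

```bash
cd pics; python3 -c "
import cv2,numpy as np
cv2.imwrite('c1.png',np.hstack([cv2.resize(cv2.imread('t1.png')[120:320,150:400],(400,320)),cv2.resize(cv2.imread('s1.png')[60:300,100:400],(400,320))]))"
```

```text
(no output)
```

View pics/c1.png

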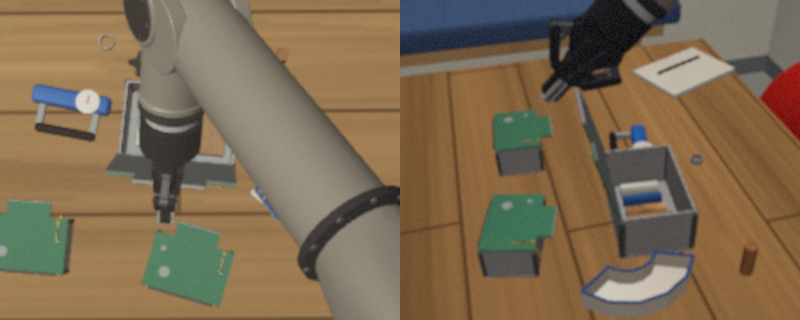

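```bash
cd pics; python3 -c "
import cv2,numpy as np
cv2.imwrite('c2.png',cv2.resize(cv2.imread('s1.png')[60:160,190:310],(720,600),interpolation=cv2.INTER_CUBIC))"
cd ..;python3 -c "
from h import *
for T in (above(1.85)+.025*nu+np.array([-.005,0]),):
  for a in(0,.02,.04,.0726):
    for b in(.0145,0,-.0145): 
      P=H+(T+a*d+b*nu)[0]*f+(T+a*d+b*nu)[1]*k; print(a,b,(proj('side',P)[0]-[190,60])*6)
h=hem(1.85);print((proj('side',H+h[0]*f+h[1]*k)-[190,60])*6)
"
```

```text
0 0.0145 [ 65.40100684 419.81641414]
0 0 [102.48387152 445.91360724]
0 -0.0145 [138.72272839 471.41682695]
0.02 0.0145 [107.23727631 374.53662407]
0.02 0 [144.1991678  401.41728491]
0.02 -0.0145 [180.31161183 427.68018221]
0.04 0.0145 [149.91600153 328.34503616]
0.04 0 [186.74462189 356.0354608 ]
0.04 -0.0145 [222.71853355 383.08325351]
0.0726 0.0145 [221.35518471 251.02573262]
0.0726 0 [257.93844455 280.09537255]
0.0726 -0.0145 [293.65885787 308.4793809 ]
[[263.43803595 475.22874013]]
```

View pics/c2.png

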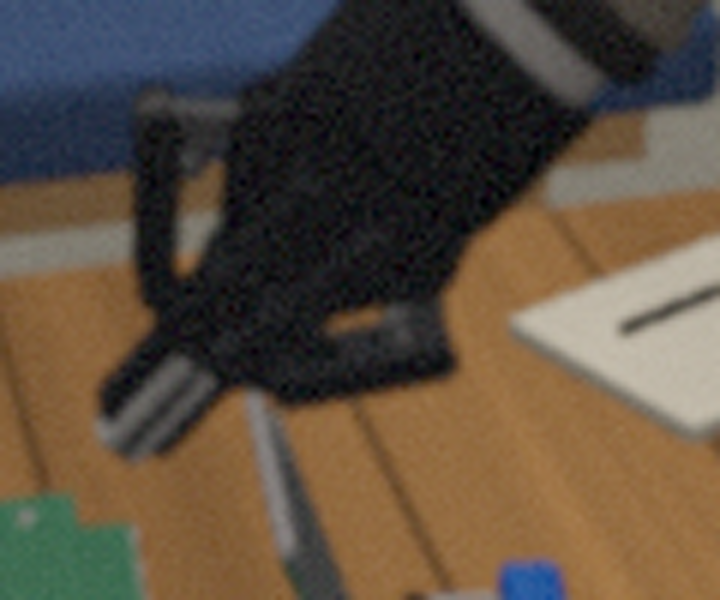

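```bash
python3 - <<'E'
from h import *
env.movel(W(above(1.85)+.004*nu),velocity=.1);st('near')
env.movel(W(above(1.65)),velocity=.05);st('1.65')
env.movel(W(above(1.48)),velocity=.05);st('1.48')
p,D=shot('side','s2')
cv2.imwrite('pics/c3.png',cv2.resize(p[60:240,160:340],(600,600),interpolation=cv2.INTER_CUBIC))
s,h,w=lidang(D,'side')
m=(np.abs(w)>.06)&(h<.2)&(s<.12);print(m.sum(),np.polyfit(h[m],s[m],1));np.save('D2.npy',D)
for lo in np.arange(.1,.2,.02):
    q=m&(h>=lo)&(h<lo+.02);print(lo,q.sum(),np.median(s[q]) if q.any() else 0)
E
```

```text
near t5.25 T [-0.0718  0.2401  0.    ] F [ 0.3   0.02 -0.38] op 0.0001
1.65 t6.07 T [-3.880e-02  2.459e-01  1.000e-04] F [-2.89 -2.36 16.74] op -0.0002
1.48 t6.74 T [-0.012   0.2426 -0.    ] F [-0.47  0.88  0.5 ] op -0.0002
306 [ 0.08649943 -0.00827156]
0.1 59 0.0008040310989268102
0.12000000000000001 51 0.00271145823356306
0.14 65 0.004643524611878261
0.16000000000000003 71 0.00650023007400387
0.18000000000000002 60 0.008014322232280309
```

View pics/c3.png

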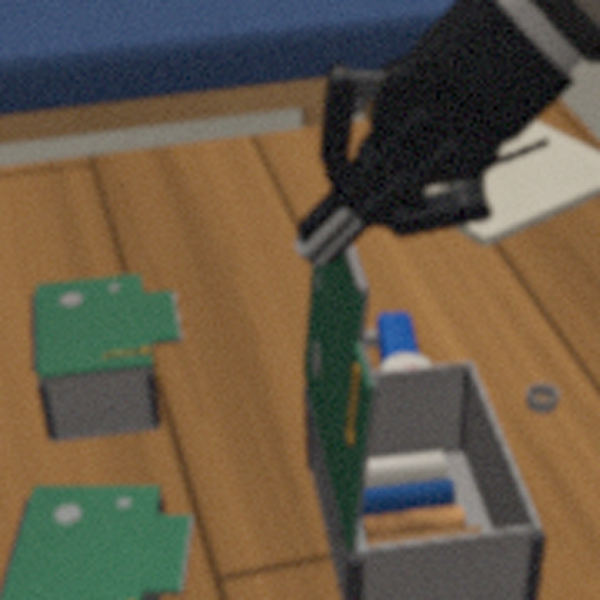

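```bash
cat >>h.py <<'E'
def ang(n='side'):
    p,D=camera(n);s,h,w=lidang(D,n)
    m=(np.abs(w)>.06)&(s<.13)&(h<.09+.125)
    # exclude the box rim
    m&=(h>.105)
    if m.sum()<30: print('few');return p,None
    P=np.c_[s[m],h[m]];c=P.mean(0);v=np.linalg.svd(P-c,full_matrices=False)[2][0];v*=np.sign(v[1])
    a=np.arctan2(v[1],v[0]);print('ang',round(a,3),'mean-based',round(np.arctan2(c[1]-.09,c[0]),3),m.sum());return p,a
E
python3 - <<'E'
from h import *
env.movel(W(above(1.455)),velocity=.05);st('1.455');ang()
env.movel(W(above(1.455)+np.array([0,.05])),velocity=.4);st('up');p,a=ang()
cv2.imwrite('pics/s3.png',p)
E
```

```text
1.455 t7.04 T [-8.400e-03  2.419e-01 -1.000e-04] F [-0.08 -0.2   0.02] op 0.0002
ang 1.441 mean-based 1.455 389
up t7.37 T [-0.008   0.2945  0.0007] F [-0.18 -0.24 -0.29] op -0.0002
ang 1.408 mean-based 1.424 469
```

```bash
python3 - <<'E'
from h import *
B=below(.85)
env.movel(W(B+.13*d),velocity=.4);st('front');p,a=ang();cv2.imwrite('pics/s4.png',p)
E
```

```text
Traceback (most recent call last):
cell.PlanningError: the arm cannot follow that straight line within its joint ranges
```

```bash
python3 - <<'E'
from h import *
np.set_printoptions(precision=3,suppress=True)
st();B=below(.85)
print(env.get_state()['qpos'])
for t in (.13,.1,.08,.06,.03,0): print(t,B+t*d,kin.inverse_kinematics(W(B+t*d),Q))
T0=above(1.455)+np.array([0,.05])
for u in(.25,.5,.75): T=T0+u*(B+.13*d-T0);print(u,T,kin.inverse_kinematics(W(T),Q))
for th in(.6,.4,.2,0,-.05):print(th,kin.inverse_kinematics(W(below(th)),Q))
E
```

```text
t7.42 T [-0.009  0.293  0.   ] F [ 0.42 -0.11  0.17] op -0.0001
[ 0.178  0.673 -0.608  1.399 -0.018  1.864 -0.553]
0.13 [0.192 0.272] None
0.1 [0.171 0.251] None
0.08 [0.157 0.237] None
0.06 [0.143 0.222] None
0.03 [0.122 0.201] None
0 [0.101 0.18 ] [ 0.113  0.941 -0.543  1.143  0.092  1.869 -0.502]
0.25 [0.042 0.287] None
0.5 [0.092 0.282] None
0.75 [0.142 0.277] None
0.6 [ 0.096  1.009 -0.528  1.065  0.115  1.879 -0.485]
0.4 [ 0.087  1.06  -0.521  1.019  0.133  1.876 -0.473]
0.2 [ 0.08   1.105 -0.516  0.99   0.15   1.861 -0.463]
0 [ 0.077  1.143 -0.509  0.981  0.163  1.834 -0.455]
-0.05 [ 0.076  1.151 -0.508  0.982  0.165  1.825 -0.453]
```

```bash
cat >>h.py <<'E'
def pose(T,phi):  # tip T, tilt phi (deg) from vertical
    a=np.radians(phi);dd=np.sin(a)*f+np.cos(a)*k;z=-dd;y=-(-np.cos(a)*f+np.sin(a)*k)
    q=Ro.from_matrix(np.c_[np.cross(y,z),y,z]).as_quat()[[3,0,1,2]]
    return H+T[0]*f+T[1]*k+.0726*dd,q
E
python3 - <<'E'
from h import *
np.set_printoptions(precision=3,suppress=True)
print(np.allclose(pose([0,0],45)[1],Q))
B=below(.85);T0=above(1.455)+np.array([0,.05])
for T,phi in((T0,45),((.04,.30),35),((.1,.29),30),((.17,.27),25),((.19,.26),20),((.18,.24),30),((.16,.22),30),((.16,.22),35),((.13,.2),35),((.13,.2),40),((.14,.2),35),(B,45),(B,42)):
    print(T,phi,kin.inverse_kinematics(*pose(T,phi)))
E
```

```text
True
[-0.009  0.292] 45 [ 0.178  0.674 -0.608  1.399 -0.018  1.864 -0.553]
(0.04, 0.3) 35 [ 0.171  0.645 -0.603  1.34   0.055  1.795 -0.533]
(0.1, 0.29) 30 [ 0.147  0.699 -0.585  1.228  0.119  1.778 -0.514]
(0.17, 0.27) 25 [ 0.117  0.781 -0.565  1.09   0.191  1.758 -0.488]
(0.19, 0.26) 20 [ 0.12   0.768 -0.566  1.111  0.227  1.672 -0.484]
(0.18, 0.24) 30 [ 0.098  0.871 -0.551  1.012  0.185  1.825 -0.479]
(0.16, 0.22) 30 [ 0.114  0.85  -0.556  1.105  0.179  1.758 -0.487]
(0.16, 0.22) 35 [ 0.099  0.903 -0.545  1.032  0.155  1.855 -0.483]
(0.13, 0.2) 35 [ 0.121  0.868 -0.555  1.155  0.147  1.771 -0.495]
(0.13, 0.2) 40 [ 0.106  0.919 -0.544  1.089  0.122  1.863 -0.493]
(0.14, 0.2) 35 [ 0.115  0.884 -0.552  1.121  0.153  1.788 -0.491]
[0.101 0.18 ] 45 [ 0.113  0.941 -0.543  1.143  0.092  1.869 -0.502]
[0.101 0.18 ] 42 [ 0.122  0.911 -0.551  1.179  0.108  1.817 -0.503]
```

```bash
python3 - <<'E'
from h import *
P,q=pose((.175,.27),25)
try: env.movel(P,velocity=.4,rot=q)
except env.PlanningError as e:
    print(e); env.goto_joints(kin.inverse_kinematics(P,q))
st('front');p,a=ang();cv2.imwrite('pics/s4.png',p);print(env.get_state()['qpos'])
E
```

```text
front t7.97 T [0.154  0.2827 0.    ] F [-0.61  0.41 -0.73] op 0.0002
ang 1.332 mean-based 1.352 522
[ 0.1075987   0.78818117 -0.55134961  1.07566262  0.1867566   1.76466616
 -0.48074411]
```

View pics/s4.png

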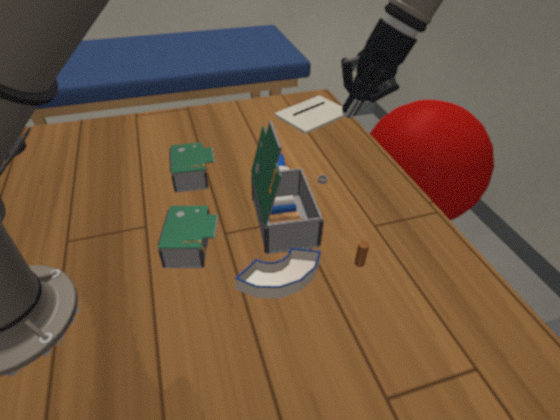

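```bash
python3 - <<'E'
from h import *
P,q=pose(below(.85),45)
try: env.movel(P,velocity=.2,rot=q)
except env.PlanningError as e:
    print(e); P2,q2=pose((.14,.205),35); env.movel(P2,velocity=.25,rot=q2);env.movel(P,velocity=.2,rot=q)
st('catch');p,a=ang()
cv2.imwrite('pics/s5.png',cv2.resize(p[60:240,160:340],(600,600),interpolation=cv2.INTER_CUBIC))
E
```

```text
catch t8.77 T [0.101  0.1812 0.0003] F [0.69 0.03 0.64] op 0.0
ang 1.184 mean-based 1.205 639
```

View pics/s5.png

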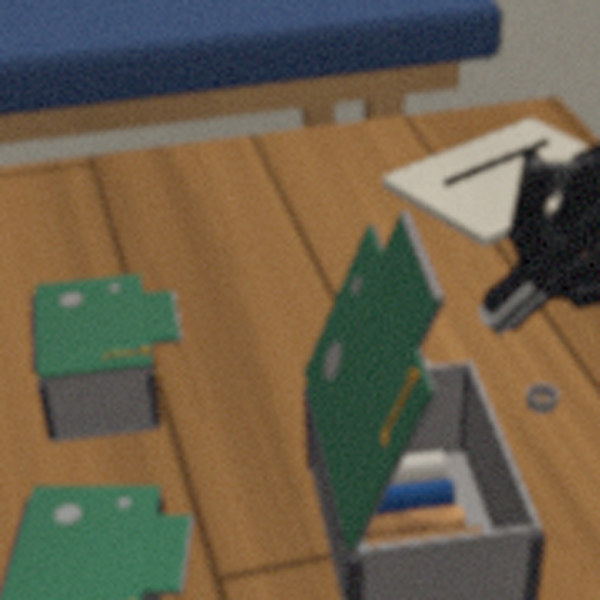

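```bash
python3 - <<'E'
from h import *
for i in range(9):
    env.dwell(.2);st();
    p,a=ang()
    if a is not None and i>2 and abs(a-last)<.006: break
    last=a
cv2.imwrite('pics/s6.png',cv2.resize(p[60:240,160:340],(600,600),interpolation=cv2.INTER_CUBIC))
E
```

```text
t9.02 T [0.1011 0.1817 0.0002] F [ 0.53  0.23 -0.38] op -0.0002
ang 1.118 mean-based 1.142 693
 t9.27 T [0.1006 0.1802 0.    ] F [-0.12  0.82 -0.41] op -0.0003
ang 1.045 mean-based 1.069 752
 t9.52 T [ 0.1005  0.1799 -0.    ] F [ 0.38  0.78 -0.47] op -0.0002
ang 0.961 mean-based 0.986 796
 t9.77 T [ 0.1005  0.1799 -0.    ] F [-0.43  0.73  0.5 ] op -0.0003
ang 0.863 mean-based 0.891 829
 t10.02 T [ 0.1007  0.1798 -0.    ] F [ 0.24  0.44 -1.64] op 0.0001
ang 0.844 mean-based 0.871 825
 t10.27 T [ 0.1006  0.1799 -0.    ] F [ 2.2   0.26 -0.9 ] op 0.0001
ang 0.843 mean-based 0.871 853
```

View pics/s6.png

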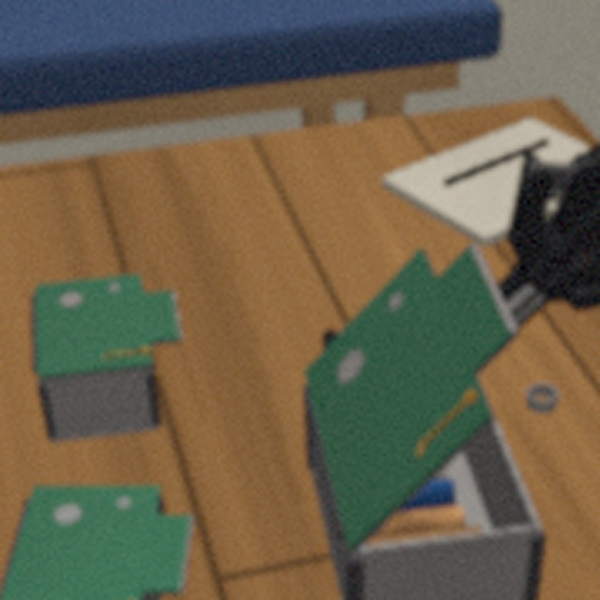

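The lid is caught and stationary at about 0.85 rad, resting on the upper finger. I'm now lowering it slowly.

```bash
python3 - <<'E'
from h import *
for th in np.arange(.75,.14,-.1):
    env.movel(W(below(th)),velocity=.014);st('%.2f'%th)
    p,a=ang()
cv2.imwrite('pics/s7.png',cv2.resize(p[60:240,160:340],(600,600),interpolation=cv2.INTER_CUBIC))
E
```

```text
0.75 t11.57 T [ 0.1116  0.1692 -0.    ] F [ 0.12  0.22 -2.32] op -0.0003
ang 0.742 mean-based 0.772 869
0.65 t12.88 T [0.1216 0.1574 0.    ] F [ 1.24 -0.2  -2.09] op 0.0001
ang 0.643 mean-based 0.676 882
0.55 t14.19 T [0.1304 0.1445 0.    ] F [-0.38 -0.4  -2.31] op 0.0001
ang 0.543 mean-based 0.577 866
0.45 t15.50 T [ 0.1378  0.131  -0.    ] F [ 0.19 -0.38 -1.21] op -0.0001
ang 0.445 mean-based 0.479 838
0.35 t16.81 T [ 0.1438  0.1167 -0.    ] F [ 0.02  0.58 -1.52] op 0.0001
ang 0.342 mean-based 0.381 781
0.25 t18.12 T [0.1484 0.1019 0.    ] F [-0.62  0.41 -2.55] op -0.0001
ang 0.239 mean-based 0.28 650
0.15 t19.43 T [ 0.1515  0.0867 -0.    ] F [-0.22  0.02 -1.77] op -0.0003
ang 0.107 mean-based 0.177 364
```

View pics/s7.png

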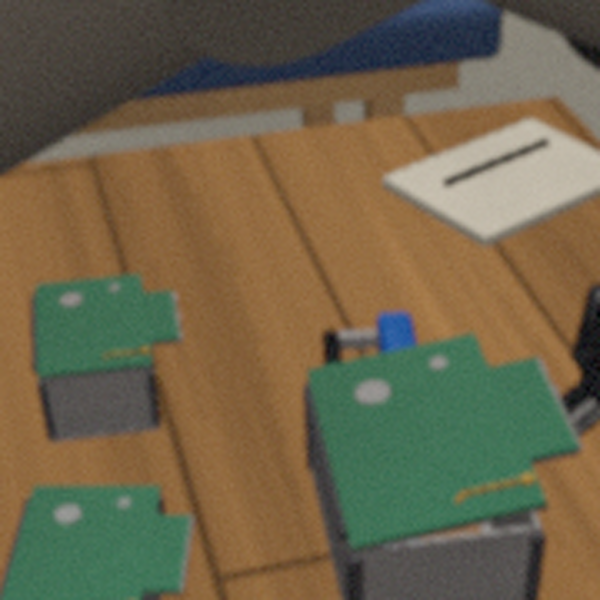

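```bash
python3 - <<'E'
from h import *
for th in (.08,.02,-.03):
    env.movel(W(below(th)),velocity=.009);st('%.2f'%th)
T=below(-.03)
for dz in(.006,.012):
    env.movel(W(T-np.array([0,dz])),velocity=.01);st('down')
p,D=shot('side','s8');cv2.imwrite('pics/c8.png',cv2.resize(p[100:240,200:340],(600,600),interpolation=cv2.INTER_CUBIC))
X=cloud('side',D).reshape(-1,3);r=X-H;s=r@f;w=r@np.cross(k,f)
for lo in(.01,.04,.07,.1,.13):
    m=(np.abs(w)<.045)&(s>lo)&(s<lo+.02)&(X[:,2]>.07)&(X[:,2]<.13);print(lo,m.sum(),np.median(X[m,2]))
E
```

```text
0.08 t20.83 T [ 0.1528  0.0759 -0.    ] F [-0.47 -0.55 -1.58] op 0.0003
0.02 t22.02 T [0.1532 0.0666 0.    ] F [ 0.14  0.53 -1.31] op -0.0002
-0.03 t23.02 T [0.1532 0.0589 0.    ] F [-0.08  0.41  0.51] op 0.0002
down t23.77 T [ 0.1532  0.0529 -0.    ] F [-0.58  0.35 -0.47] op 0.0002
down t24.52 T [0.1532 0.0469 0.    ] F [ 0.31 -0.43 -1.25] op -0.0002
0.01 239 0.09379813288159987
0.04 238 0.0937741195523496
0.07 239 0.09382049296760595
0.1 230 0.09379759791472733
0.13 228 0.09394166952156216
```

View pics/c8.png

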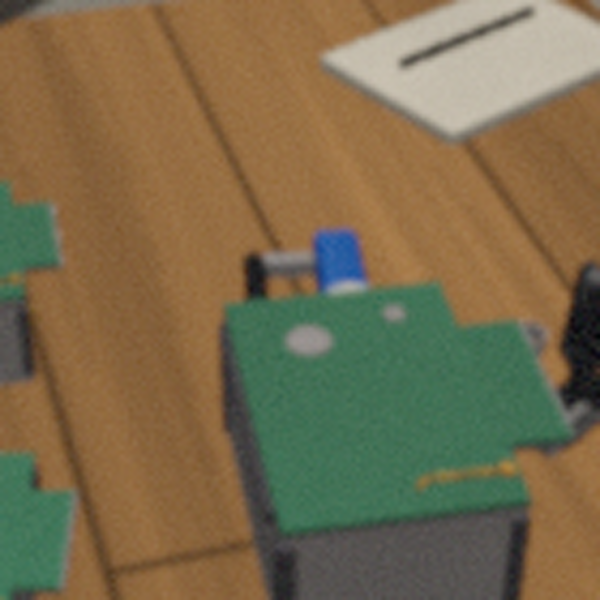

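```bash
python3 - <<'E'
from h import *
T=below(-.03)-np.array([0,.012])
for ds,dh,phi in((.05,0,45),(.06,.01,40),(.06,.01,35),(.05,.0,35)):
    P,q=pose(T+np.array([ds,dh]),phi)
    try: env.movel(P,velocity=.08,rot=q);print('ok',ds,dh,phi);break
    except env.PlanningError as e: print(ds,dh,phi,e)
st()
for T2,phi in(((.24,.10),25),((.24,.25),15)):
    P,q=pose(T2,phi)
    try: env.movel(P,velocity=.15,rot=q);print('ok')
    except env.PlanningError as e: print(T2,phi,e);break
st();p,D=shot('side','s9');pt,Dt=shot('top','t9')
C=cloud('top',Dt)
for n,u,v in(('peg',324,155),('ring',216,146)):print(n,C[v,u])
cv2.imwrite('pics/c9.png',np.hstack([cv2.resize(p,(400,300)),cv2.resize(pt,(400,300))]))
E
```

```text
0.05 0 45 the arm cannot follow that straight line within its joint ranges
ok 0.06 0.01 40
 t25.44 T [2.081e-01 6.080e-02 1.000e-04] F [-0.05  0.62 -0.44] op -0.0001
ok
ok
 t27.14 T [ 0.2072  0.267  -0.0003] F [-0.68  0.16 -1.45] op -0.0003
peg [0.54902071 0.0011708  0.6488164 ]
ring [ 7.12398047e-01  2.25317407e-01 -3.52116253e-04]
```

View pics/c9.png

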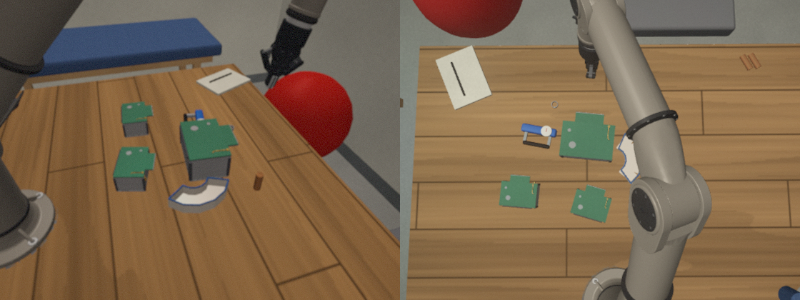

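```bash
python3 - <<'E'
from h import *
a=cv2.imread('pics/side0.png').astype(int);b=cv2.imread('pics/s9.png').astype(int)
for n,(u0,u1,v0,v1) in dict(dish=(235,325,255,300),peg=(350,375,235,270),ring=(315,330,172,186),dyn=(270,290,152,170)).items():
    print(n,np.abs(a-b)[v0:v1,u0:u1].mean())
job.job_done();st()
E
```

```text
dish 3.0974485596707817
peg 3.6716190476190476
ring 14.973015873015873
dyn 11.075925925925926
the job is handed in; nothing more can be done
the job is handed in; nothing more can be done
```

The splint box lid is fully shut, the arm is clear of everything, and the job is handed in at about 27 s of the 58 s allowed.

- **Tip:** I pushed the lid's front edge forward with the closed fingertip until the lid was 0.1 rad past upright. I lifted clear, and it fell by itself, from 1.44 down to about 0.85 rad in the camera depth.
- **Catch and lower:** I caught it from below on one finger, where it came to rest at 0.84 rad. I then lowered it at about 0.08 rad/s all the way to shut. It was never between the fingers.
- **Shut:** The lid's top measures level at 93.8 mm from hinge to front edge; 93 mm was expected. The force from the lid's weight was gone once it was shut.

**The four loose things**
- **Dish and peg:** the before-and-after side pictures match.
- **Ring splint:** the side-picture comparison showed a difference (15 grey levels). That is probably the shut lid or its shadow in that view. In the top view there is still a surface reading at the same spot as at the start, but that reading is at counter level and so is weak proof.
- **Dynamometer:** the same side comparison showed a difference (11 grey levels), for probably the same reason. In the top picture it looks to be in its original place; I did not measure it.

**Other discrepancies**
- **Peg in the top view:** a depth check on it failed because the arm was in the way.
- **Box direction:** the box front faced away from the robot (+x), not to its right as the text said. I went by the pictures.
- **Force while tipping:** the highest I read was about 17 N.

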